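Reload a series of sample jars in reverse order for the drift check

TASK

The four sample jars in the grey rack have been weighed once; to check the balance for drift they are to be weighed again in the opposite order. Move them to the blue rack, one to a pocket, in reverse order: the jar at the left end of the grey rack goes to the right end of the blue rack, and so on, until the jar at the right end stands at the left end (left and right as the robot sees them). Keep every jar upright and leave each standing flat on the floor of its pocket.

Things in the scene. Friction and masses are not known exactly. Their poses are not given: they have to be found in the camera images.
- grey_rack: Grey plastic tray, fixed, 74 (x) by 284 (y) by 14 mm high, 10 mm lips on its ends; 4 mm walls make a row of four pockets, 66 mm square, floor 4 mm above the bench. Origin: centre of underside. y along the row to the robot's left, x away from the robot; pocket centres at y +105, +35, -35, -105 mm, x 0. Turned up to 0.25 rad; left or right of the other rack. Holds the four jars at first.
- blue_rack: Blue tray, fixed, 74 (x) by 284 (y) by 14 mm high, 10 mm lips on its ends; 4 mm walls make a row of four pockets, 66 mm square, floor 4 mm above the bench. Origin: centre of underside. y along the row to the robot's left, x away from the robot; pocket centres at y +105, +35, -35, -105 mm, x 0. Turned up to 0.25 rad; left or right of the other rack. Empty at first: the jars go here.
- black_jar: Closed round sample jar with black contents and a white screw cap with a black paper dot on top, 50 mm in diameter, 78 mm tall; about 60 g, the cap does not come off. Stands upright in some pocket of the grey rack. Origin: centre of its underside; z up along its axis. Can be gripped round its side from above, with the fingers in front of it and behind it (across the row).
- cobalt_jar: Closed round sample jar with white and clear body and a dark blue screw cap, 44 mm in diameter, 69 mm tall; about 60 g, the cap does not come off. Stands upright in some pocket of the grey rack. Origin: centre of its underside; z up along its axis. Can be gripped round its side from above, with the fingers in front of it and behind it (across the row).
- orange_jar: Closed round sample jar with orange contents and a white screw cap with an orange paper dot on top, 41 mm in diameter, 63 mm tall; about 60 g, the cap does not come off. Stands upright in some pocket of the grey rack. Origin: centre of its underside; z up along its axis. Can be gripped round its side from above, with the fingers in front of it and behind it (across the row).
- green_jar: Closed round sample jar with plain white body and a green cap, 43 mm in diameter, 66 mm tall; about 60 g, the cap does not come off. Stands upright in some pocket of the grey rack. Origin: centre of its underside; z up along its axis. Can be gripped round its side from above, with the fingers in front of it and behind it (across the row).
- black_tag: Black marker block, 14 x 36 x 10 mm, fixed on the bench against the near long side of the grey rack, in front of the pocket in which the black jar stands at the start (46 mm from that pocket's centre). It stays there all the time and shows which place the jar came from. Origin: centre of its underside.
- cobalt_tag: Dark blue marker block, 14 x 36 x 10 mm, fixed on the bench against the near long side of the grey rack, in front of the pocket in which the cobalt jar stands at the start (46 mm from that pocket's centre). It stays there all the time and shows which place the jar came from. Origin: centre of its underside.
- orange_tag: Orange marker block, 14 x 36 x 10 mm, fixed on the bench against the near long side of the grey rack, in front of the pocket in which the orange jar stands at the start (46 mm from that pocket's centre). It stays there all the time and shows which place the jar came from. Origin: centre of its underside.
- green_tag: Green marker block, 14 x 36 x 10 mm, fixed on the bench against the near long side of the grey rack, in front of the pocket in which the green jar stands at the start (46 mm from that pocket's centre). It stays there all the time and shows which place the jar came from. Origin: centre of its underside.
Things that resemble listed ones, but are neither listed nor needed, are in the scene too. There is more than one size of the green_jar; the job needs the smaller. Leave any yellow look-alike of the black_jar alone.

How it is judged:
At the end, for the whole second after the job is handed in: Each jar stands upright (0.1 rad), at rest, on the floor of a blue rack pocket (height within 4 mm, within 15 mm of the pocket's centre each way), in the mirror place of its start in the grey rack: first from left to first from right, second from left to second from right, etc (x of black_jar in the frame of blue_rack between -0.015 and 0.015 m and z of black_jar in the frame of blue_rack between 0 and 0.008 m and angle between each of black_jar, cobalt_jar, orange_jar, green_jar's own z axis and vertical below 0.1 rad and linear speed of each of black_jar, cobalt_jar, orange_jar, green_jar below 0.02 m/s and ((y of black_jar in the frame of blue_rack between 0.09 and 0.12 m and y of black_tag in the frame of grey_rack between -0.125 and -0.085 m) or (y of black_jar in the frame of blue_rack between 0.02 and 0.05 m and y of black_tag in the frame of grey_rack between -0.055 and -0.015 m) or (y of black_jar in the frame of blue_rack between -0.05 and -0.02 m and y of black_tag in the frame of grey_rack between 0.015 and 0.055 m) or (y of black_jar in the frame of blue_rack between -0.12 and -0.09 m and y of black_tag in the frame of grey_rack between 0.085 and 0.125 m)) and x of cobalt_jar in the frame of blue_rack between -0.015 and 0.015 m and z of cobalt_jar in the frame of blue_rack between 0 and 0.008 m and ((y of cobalt_jar in the frame of blue_rack between 0.09 and 0.12 m and y of cobalt_tag in the frame of grey_rack between -0.125 and -0.085 m) or (y of cobalt_jar in the frame of blue_rack between 0.02 and 0.05 m and y of cobalt_tag in the frame of grey_rack between -0.055 and -0.015 m) or (y of cobalt_jar in the frame of blue_rack between -0.05 and -0.02 m and y of cobalt_tag in the frame of grey_rack between 0.015 and 0.055 m) or (y of cobalt_jar in the frame of blue_rack between -0.12 and -0.09 m and y of cobalt_tag in the frame of grey_rack between 0.085 and 0.125 m)) and x of orange_jar in the frame of blue_rack between -0.015 and 0.015 m and z of orange_jar in the frame of blue_rack between 0 and 0.008 m and ((y of orange_jar in the frame of blue_rack between 0.09 and 0.12 m and y of orange_tag in the frame of grey_rack between -0.125 and -0.085 m) or (y of orange_jar in the frame of blue_rack between 0.02 and 0.05 m and y of orange_tag in the frame of grey_rack between -0.055 and -0.015 m) or (y of orange_jar in the frame of blue_rack between -0.05 and -0.02 m and y of orange_tag in the frame of grey_rack between 0.015 and 0.055 m) or (y of orange_jar in the frame of blue_rack between -0.12 and -0.09 m and y of orange_tag in the frame of grey_rack between 0.085 and 0.125 m)) and x of green_jar in the frame of blue_rack between -0.015 and 0.015 m and z of green_jar in the frame of blue_rack between 0 and 0.008 m and ((y of green_jar in the frame of blue_rack between 0.09 and 0.12 m and y of green_tag in the frame of grey_rack between -0.125 and -0.085 m) or (y of green_jar in the frame of blue_rack between 0.02 and 0.05 m and y of green_tag in the frame of grey_rack between -0.055 and -0.015 m) or (y of green_jar in the frame of blue_rack between -0.05 and -0.02 m and y of green_tag in the frame of grey_rack between 0.015 and 0.055 m) or (y of green_jar in the frame of blue_rack between -0.12 and -0.09 m and y of green_tag in the frame of grey_rack between 0.085 and 0.125 m))); the robot touches nothing.
It fails at once if the black jar is tipped over (leans more than 0.6 rad) (angle between black_jar's own z axis and vertical above 0.6 rad).
It fails at once if the cobalt jar is tipped over (leans more than 0.6 rad) (angle between cobalt_jar's own z axis and vertical above 0.6 rad).
It fails at once if the orange jar is tipped over (leans more than 0.6 rad) (angle between orange_jar's own z axis and vertical above 0.6 rad).
It fails at once if the green jar is tipped over (leans more than 0.6 rad) (angle between green_jar's own z axis and vertical above 0.6 rad).
It also fails if it takes over 96 s, if anything falls off the work surface, if the arm or the gripper's body presses on something with over 40 N, if the wrist force passes 120 N, or if a joint passes its speed limit or range.

ROBOT

A 7-joint arm with a two-finger parallel gripper is mounted at the origin on a cart in front of the work surface, level with it; the furniture and walls round the work are solid. World frame = base frame: x ahead of the robot, y to its left, z up, the work surface at z = 0. Lengths are in m, angles in rad, forces in N, time in s.
With the tool pointing down it reaches from about 0.375 to 0.925 m from the base axis. Payload 3.1 kg.
Tool frame: the origin (TCP) lies midway between the tips of the shut fingers; the grasp point (between the pads) lies 19 mm behind it (robot.tcp_to_grasp is the distance from the TCP to the grasp point, in m); z points along the fingers, y is the direction in which the jaws open and shut (so a half turn about z gives the same grasp; the last joint's range is limited). The gripper opens to 85 mm and grips with 20 to 120 N. Pads are 22 mm wide; open, the fingers measure 114 mm over their backs; the gripper's body (76 mm by 85 mm) begins 54 mm behind the grasp point. The pads swing forward as they close: fully open they stand 13 mm farther back than shut.
Start: joints at [-1.221, 0.383, 0.044, 1.598, -0.018, 1.161, -0.05], TCP at [0.281, 0.586, 0.231] pointing down, gripper open.
Joint ranges: [-2.61, 2.61], [-0.41, 2.15], [-1.48, 1.57], [0, 2.5], [-1.57, 4.71], [0.05, 1.97], [-2.85, 2.85]. Speed limits (rad/s): [2.79, 2.79, 3.14, 3.14, 3.14, 3.14, 3.14].

INTERFACE

Orientations are given as a unit quaternion [w, x, y, z].
In Python, from plant import robot gives the robot as it stands. The module is installed in compiled form; this text tells all that it offers.
- The arm moves only by the tool drive_tool, never from a script. Its argument "deltas" is a list of rows, each an object of numbers: "rx", "ry", "rz": the turn, a rotation vector about the tool's x, y, z in degrees; "tx", "ty", "tz": the shift along the tool's x, y, z in mm; "gripper": the closure, from 0 (fully open) to 1 (shut). A call has 1 to 8 rows; each row is the pose to reach, as a shift and turn from the pose measured when the call began, along the tool's axes at that moment; what a row does not reach only later rows make up. A row lasts 1/10 s, in which the tool goes at most 50 mm and 8.59 degrees, less where a joint would pass 70% of its speed; a pose out of reach is approached as far as the arm can. A call with a gripper value outside its range is refused whole. The fingers move at their own pace and stop on an object; the grip force is fixed at half the most. Time passes only in rows, so rows that repeat a pose let the fingers close. It gives the time, the measured TCP pose, the force and the opening at its end, in the units of the state.
- robot.read_state(): the state, without advancing time (a new reading comes with each control period).
- robot.read_camera(name): name is "scene" or "top" or "wrist"; returns a dict with "color" (480x640x3 uint8, blue, green, red), "fovy" (degrees; the focal length in pixels is half the picture's height over the tangent of half this angle, whatever the lens; pixels are square), "cx", "cy" (the principal point, pixels), "extrinsics" (4x4, takes a point from world to camera coordinates); the wrist camera has in their place "tool_from_camera" (4x4, takes a point from camera to tool coordinates, whose origin is the TCP and whose axes are the flange's). Camera axes: x right, y up, looking along -z (the intrinsics and any distortion apply to the point x, -y, -z); pixel columns grow to the right and rows downward; lengths in m; the calibration is good to about 2 mm. The wrist camera is an equidistant fisheye: a pixel r from the principal point sees the ray r / f radians off the axis. A picture is of the moment at which its call begins: read the wrist's pose just before it. There is no depth.
- robot.close_job(): hands the job in, once; it reports no verdict.
The state is a dict: "time": time; "joint_positions": joint angles; "joint_velocities": joint speeds; "joint_torque": joint torques, N m; "ee_pos": TCP position; "ee_rot": TCP orientation; "force": force on the tool from outside, world axes, zero at the start; "torque": the same for the moment, N m; "gripper_width": opening from 0.0 (shut) to 1.0 (fully open).
Only numpy, scipy, OpenCV 4.12 (cv2) and the standard library are available. Lean on these libraries where they do the work, as an engineer would, in place of code of your own. Each camera call takes 0.05 s, during which the arm holds its last target.

## Working session

There is one attempt and no reset: what is moved stays moved. The work goes in short steps, Python scripts to look and compute and a tool call to move; the robot and the scene stay as the last step left them, time stands still between calls to the robot, and variables do not carry over. Pictures are saved under pics/ and viewed, and the job is handed in when it is done.

Besides the shell and the picture viewer there is one more tool, called after "Request:" as a command line: name --argument value ..., lists and objects as JSON in quotes. drive_tool: Moves the arm, as the interface text tells. Its arguments: {"type":"object","properties":{"deltas":{"type":"array"}},"required":["deltas"]}

```bash
mkdir -p pics
cat > h.py <<'E'
import numpy as np, cv2
from plant import robot
def cam(n):
    return robot.read_camera(n)
def K(c):
    f=240/np.tan(np.radians(c['fovy'])/2); return f
def ray(c,u,v):
    f=K(c); d=np.array([(u-c['cx'])/f,-(v-c['cy'])/f,-1.]); E=np.array(c['extrinsics']); R=E[:3,:3];t=E[:3,3]
    return -R.T@t, R.T@d
def onz(c,u,v,z):
    o,d=ray(c,u,v); return o+d*(z-o[2])/d[2]
def proj(c,p):
    E=np.array(c['extrinsics']); q=E[:3,:3]@np.array(p)+E[:3,3]; f=K(c)
    return c['cx']+f*q[0]/-q[2], c['cy']-f*q[1]/-q[2]
E
python3 - <<'E'
from h import *
s=robot.read_state(); print(s)
for n in ['scene','top','wrist']:
    c=cam(n); cv2.imwrite(f'pics/{n}0.png',c['color']); print(n,{k:v for k,v in c.items() if k!='color'})
E
```

```text
{'time': 0.0, 'joint_positions': array([-1.22079847,  0.38382739,  0.04384019,  1.5995856 , -0.01787109,
        1.16116423, -0.04992459]), 'joint_velocities': array([-7.47268834e-05, -7.01323401e-04, -4.01922502e-04, -1.71956879e-03,
       -8.69815518e-04, -5.95916616e-04, -2.03467869e-03]), 'joint_torque': array([-1.21139906e-04, -4.33464932e+01,  1.02426365e+00, -2.49506861e+01,
        1.04006138e-02,  1.15536127e-02, -1.22743211e-05]), 'ee_pos': array([0.28104931, 0.58506078, 0.22988678]), 'ee_rot': array([-2.05344540e-04,  2.22003109e-01,  9.75045096e-01, -1.27976878e-03]), 'force': array([-0.00411715,  0.40591162,  0.53768642]), 'torque': array([ 0.00755133, -0.04129445,  0.0267314 ]), 'gripper_width': 0.9996760240297844}
scene {'fovy': 53.613288813158185, 'cx': 316.73252514209645, 'cy': 238.12743733581286, 'extrinsics': array([[ 0.73845002, -0.67429903,  0.00351953, -0.2876553 ],
       [ 0.46860889,  0.51693021,  0.71637201, -0.27131582],
       [-0.48486831, -0.52735564,  0.69770965, -0.707824  ],
       [ 0.        ,  0.        ,  0.        ,  1.        ]])}
top {'fovy': 52.36385977691869, 'cx': 326.22673417056154, 'cy': 229.82020549295575, 'extrinsics': array([[ 0.01809171, -0.99983275, -0.00267658,  0.09358233],
       [ 0.97771914,  0.01713148,  0.20921712, -0.44750443],
       [-0.20913628, -0.00640204,  0.97786555, -1.06493823],
       [ 0.        ,  0.        ,  0.        ,  1.        ]])}
wrist {'fovy': 65.70646984690485, 'cx': 320.4887937315031, 'cy': 239.76513797159413, 'tool_from_camera': array([[-6.83837597e-04,  9.53832500e-01,  3.00338300e-01,
         7.75692013e-02],
       [ 9.99999760e-01,  6.17815523e-04,  3.14794708e-04,
         6.29125196e-05],
       [ 1.14707760e-04,  3.00338443e-01, -9.53832693e-01,
        -1.41700378e-01],
       [ 0.00000000e+00,  0.00000000e+00,  0.00000000e+00,
         1.00000000e+00]])}
```

View pics/top0.png

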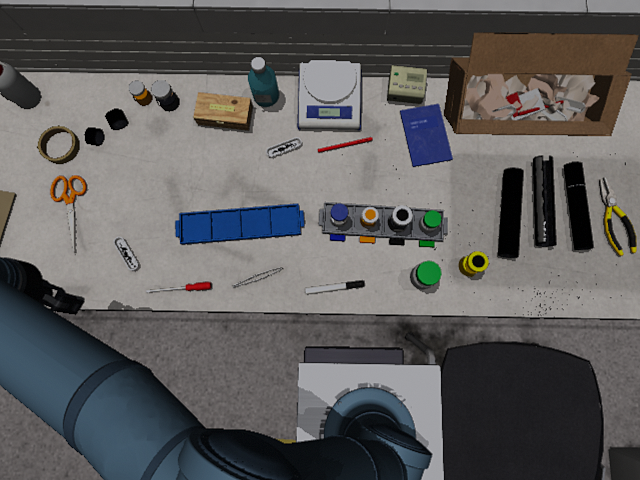

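View pics/scene0.png

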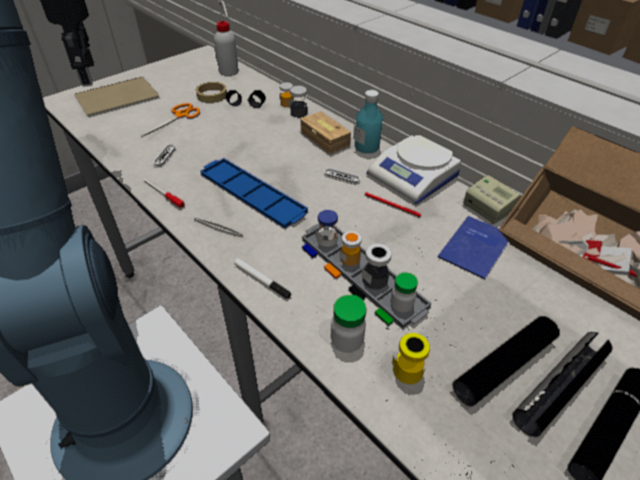

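View pics/wrist0.png

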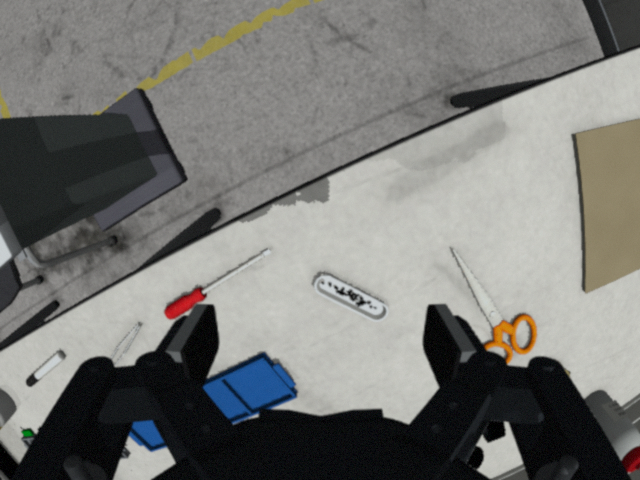

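The top view shows the blue rack at (241,223). The grey rack at (384,221) holds, left to right, cobalt (340,215), orange (370,216), black (402,216) and green (433,219), and the tags match that order.

Look-alikes:
- Green: the rack jar at (433,219) and a bigger one at (428,274). I choose the smaller, in the rack.
- Black: the rack jar at (402,216) and a yellow one at (475,263), plus small jars at (140,93) and (163,95). I choose the one in the rack with the white cap and black dot.

Next I'll measure and check a crop.

```bash
cat > m.py <<'E'
from h import *
c=cam('top'); im=c['color']; hsv=cv2.cvtColor(im,cv2.COLOR_BGR2HSV)
cv2.imwrite('pics/crop1.png',cv2.resize(im[160:300,160:500],(0,0),fx=2.3,fy=2.3,interpolation=cv2.INTER_CUBIC))
def rectw(mask,z,name):
    cs,_=cv2.findContours(mask,cv2.RETR_EXTERNAL,cv2.CHAIN_APPROX_NONE)
    k=max(cs,key=cv2.contourArea)
    P=np.array([onz(c,p[0][0],p[0][1],z)[:2] for p in k])
    r=cv2.minAreaRect((P*1000).astype(np.float32)); print(name,'px bbox',cv2.boundingRect(k),'rect mm',np.round(r[0],1),np.round(r[1],1),round(r[2],2))
box=np.zeros(im.shape[:2],np.uint8); box[195:260,170:310]=255
b=cv2.inRange(hsv,(100,120,40),(125,255,255))&box
rectw(b,0.012,'blue')
box[:]=0; box[195:246,315:452]=255
for z0,nm,lo,hi in [(0.073,'cobalt',(110,100,40),(128,255,255)),(0.070,'green',(45,120,40),(80,255,255)),(0.010,'og',(8,150,100),(20,255,255))]:
    m=cv2.inRange(hsv,lo,hi)&box
    cs,_=cv2.findContours(m,cv2.RETR_EXTERNAL,cv2.CHAIN_APPROX_NONE)
    for k in cs:
        if cv2.contourArea(k)<10: continue
        (u,v),r=cv2.minEnclosingCircle(k); M=cv2.moments(k); uu,vv=M['m10']/M['m00'],M['m01']/M['m00']
        print(nm,cv2.contourArea(k),round(uu,1),round(vv,1),'top',np.round(onz(c,uu,vv,z0),4),'tagz10',np.round(onz(c,uu,vv,.01),4),'orangetop',np.round(onz(c,uu,vv,.067),4), 'r',r)
E
python3 m.py
```

```text
blue px bbox (175, 204, 129, 40) rect mm [465.1 307.2] [ 75.2 303. ] 5.8
cobalt 71.0 337.0 237.1 top [0.4241 0.0772 0.073 ] tagz10 [0.4366 0.0762 0.01  ] orangetop [0.4253 0.0771 0.067 ] r 7.615873336791992
cobalt 209.5 338.9 211.7 top [0.4823 0.0736 0.073 ] tagz10 [0.4983 0.0724 0.01  ] orangetop [0.4838 0.0735 0.067 ] r 8.846003532409668
green 57.5 425.9 242.9 top [ 0.4152 -0.1202  0.07  ] tagz10 [ 0.4266 -0.1323  0.01  ] orangetop [ 0.4158 -0.1208  0.067 ] r 7.280210018157959
green 214.5 432.3 218.3 top [ 0.4714 -0.1359  0.07  ] tagz10 [ 0.486  -0.1489  0.01  ] orangetop [ 0.4722 -0.1366  0.067 ] r 8.88503646850586
og 65.0 367.0 239.0 top [0.4334 0.0057 0.01  ] tagz10 [0.4334 0.0057 0.01  ] orangetop [0.4223 0.0102 0.067 ] r 7.615873336791992
og 63.0 369.8 214.1 top [ 0.4936 -0.0009  0.01  ] tagz10 [ 0.4936 -0.0009  0.01  ] orangetop [0.4794 0.004  0.067 ] r 5.058176040649414
```

View pics/crop1.png

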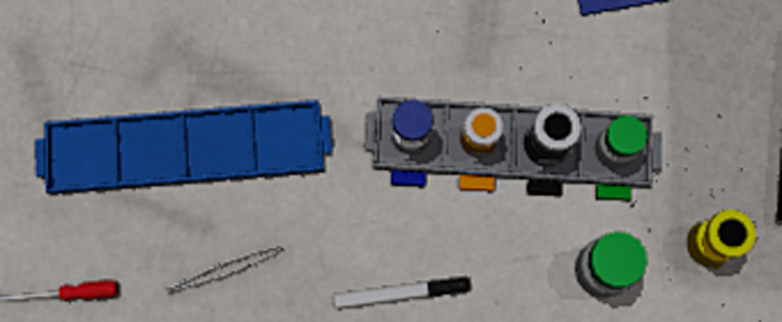

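The crop confirms it: cobalt, orange, black and green from left to right in the grey rack. The bigger green jar and the yellow jar are outside it. Cap and tag positions agree to about 1 mm. Next is a planning helper.

```bash
cat >> h.py <<'E'
from scipy.spatial.transform import Rotation as Ro
G={'cobalt':(.4824,.0738),'orange':(.4794,.0037),'black':(.4758,-.0655),'green':(.472,-.1352)}
B0=np.array([.465,.307]); BY=np.radians(5.8); GY=np.radians(-2.75)
def bp(y): return B0+y*np.array([-np.sin(BY),np.cos(BY)])
B={'cobalt':bp(-.105),'orange':bp(-.035),'black':bp(.035),'green':bp(.105)}
def Rt(yaw):
    y=np.array([np.cos(yaw),np.sin(yaw),0]); z=np.array([0,0,-1.]); return Ro.from_matrix(np.stack([np.cross(y,z),y,z],1))
def plan(*wps):
    s=robot.read_state(); q=s['ee_rot']; R=Ro.from_quat([q[1],q[2],q[3],q[0]]); p=s['ee_pos']
    print('t',round(s['time'],2),'p',np.round(p,4),'F',np.round(s['force'],1),'w',round(s['gripper_width'],3))
    for x,y,z,yaw in wps:
        d=R.inv().apply(np.array([x,y,z])-p)*1000; r=np.degrees((R.inv()*Rt(yaw)).as_rotvec())
        print('t xyz',np.round(d,1),'r xyz',np.round(r,2))
E
python3 - <<'E'
from h import *
c=cam('top'); print(onz(c,402.2,215.2,.082)); print(B)
plan((.4824,.0738,.20,GY),(*G['cobalt'],.025,GY))
E
```

```text
[ 0.47451831 -0.0667101   0.082     ]
{'cobalt': array([0.47561091, 0.20253753]), 'orange': array([0.46853697, 0.27217918]), 'black': array([0.46146303, 0.34182082]), 'green': array([0.45438909, 0.41146247])}
t 0.25 p [0.2812 0.5855 0.2306] F [ 0.3  0.5 -0.2] w 0.999
t xyz [-402.9 -374.2   31.1] r xyz [-6.00e-02  4.00e-02  6.71e+01]
t xyz [-402.9 -373.9  206.1] r xyz [-6.00e-02  4.00e-02  6.71e+01]
```

Request:
drive_tool --deltas '[{"tx": -37, "ty": -34, "rz": 6}, {"tx": -73, "ty": -68, "rz": 12}, {"tx": -110, "ty": -102, "rz": 18}, {"tx": -146, "ty": -136, "rz": 24}, {"tx": -183, "ty": -170, "rz": 30}, {"tx": -220, "ty": -204, "rz": 37}, {"tx": -256, "ty": -238, "rz": 43}, {"tx": -293, "ty": -272, "rz": 49}]'

```text
$.deltas[0]: bad value
```

Run:
```python
from h import *
plan((*G['cobalt'],.15,GY),(*G['cobalt'],.025,GY))
```

```text
t 0.25 p [0.2812 0.5855 0.2306] F [ 0.3  0.5 -0.2] w 0.999
t xyz [-402.9 -374.1   81.1] r xyz [-6.00e-02  4.00e-02  6.71e+01]
t xyz [-402.9 -373.9  206.1] r xyz [-6.00e-02  4.00e-02  6.71e+01]
```

Rows apparently need all seven keys.

Request:
drive_tool --deltas '[{"tx": -37, "ty": -34, "tz": 0, "rx": 0, "ry": 0, "rz": 6, "gripper": 0}, {"tx": -73, "ty": -68, "tz": 0, "rx": 0, "ry": 0, "rz": 12, "gripper": 0}, {"tx": -110, "ty": -102, "tz": 0, "rx": 0, "ry": 0, "rz": 18, "gripper": 0}, {"tx": -146, "ty": -136, "tz": 0, "rx": 0, "ry": 0, "rz": 24, "gripper": 0}, {"tx": -183, "ty": -170, "tz": 0, "rx": 0, "ry": 0, "rz": 30, "gripper": 0}, {"tx": -220, "ty": -204, "tz": 0, "rx": 0, "ry": 0, "rz": 37, "gripper": 0}, {"tx": -256, "ty": -238, "tz": 0, "rx": 0, "ry": 0, "rz": 43, "gripper": 0}, {"tx": -293, "ty": -272, "tz": 0, "rx": 0, "ry": 0, "rz": 49, "gripper": 0}]'

```text
time: 1.05
ee_pos: [0.4278, 0.2118, 0.2312]
ee_rot: [0.0, 0.608, 0.794, -0.0]
force: [0.6, -0.2, 0.2]
gripper_width: 1.0
```

Run:
```python
from h import *
plan((*G['cobalt'],.15,GY),(*G['cobalt'],.025,GY))
```

```text
t 1.05 p [0.4278 0.2118 0.2312] F [ 0.6 -0.2  0.2] w 1.0
t xyz [-147.4   16.7   81.2] r xyz [-1.000e-02  2.000e-02  1.786e+01]
t xyz [-147.3   16.8  206.2] r xyz [-1.000e-02  2.000e-02  1.786e+01]
```

Tracking is accurate. I'll approach above cobalt, stopping at z 0.15.

Request:
drive_tool --deltas '[{"tx": -40, "ty": 4, "tz": 15, "rx": 0, "ry": 0, "rz": 6, "gripper": 0}, {"tx": -80, "ty": 9, "tz": 30, "rx": 0, "ry": 0, "rz": 12, "gripper": 0}, {"tx": -120, "ty": 14, "tz": 50, "rx": 0, "ry": 0, "rz": 17.9, "gripper": 0}, {"tx": -147, "ty": 17, "tz": 80, "rx": 0, "ry": 0, "rz": 17.9, "gripper": 0}, {"tx": -147, "ty": 17, "tz": 80, "rx": 0, "ry": 0, "rz": 17.9, "gripper": 0}, {"tx": -147, "ty": 17, "tz": 80, "rx": 0, "ry": 0, "rz": 17.9, "gripper": 0}]'

```text
time: 1.65
ee_pos: [0.482, 0.0736, 0.1506]
ee_rot: [-0.0, 0.725, 0.689, -0.001]
force: [-0.9, 0.5, -0.4]
gripper_width: 0.998
```

Run:
```python
from h import *
plan((*G['cobalt'],.15,GY),(*G['cobalt'],.025,GY))
c=cam('wrist'); cv2.imwrite('pics/w1.png',c['color'])
```

```text
t 1.65 p [0.482  0.0736 0.1506] F [-0.9  0.5 -0.4] w 0.998
t xyz [0.2 0.4 0.6] r xyz [-0.11  0.06 -0.15]
t xyz [  0.3   0.6 125.6] r xyz [-0.11  0.06 -0.15]
```

View pics/w1.png

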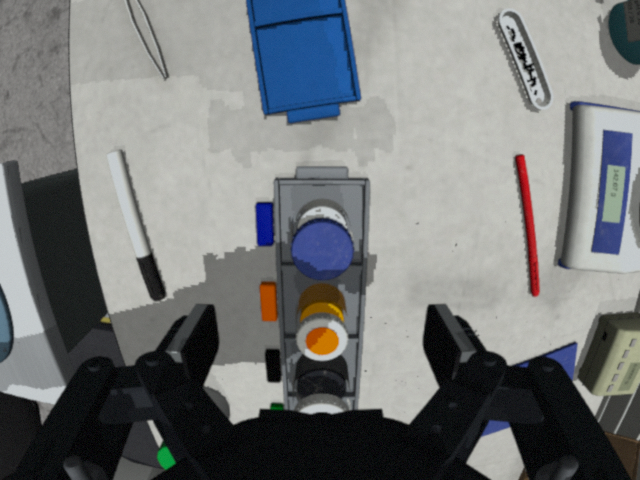

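The rack is centred between the fingers, with cobalt at pixel (323,250), orange (321,338) and blue rack end (315,110). I'll cross-check the positions by casting wrist rays.

```bash
cat >> h.py <<'E'
def wonz(s,c,u,v,z):
    f=K(c); a=np.array([u-c['cx'],v-c['cy']]); r=np.hypot(*a); th=r/f
    d=np.array([np.sin(th)*a[0]/r,-np.sin(th)*a[1]/r,-np.cos(th)])
    T=np.array(c['tool_from_camera']); q=s['ee_rot']; R=Ro.from_quat([q[1],q[2],q[3],q[0]])
    o=R.apply(T[:3,3])+s['ee_pos']; w=R.apply(T[:3,:3]@d); return o+w*(z-o[2])/w[2]
E
python3 - <<'E'
from h import *
s=robot.read_state(); c=cam('wrist')
for n,u,v,z in [('cobalt',323,250,.073),('orange',322,339,.067),('bluecorners lo',266,114,.014),('bluecornerR',357,100,.014)]: print(n,np.round(wonz(s,c,u,v,z),4))
for sx in (-.037,.037): print('pred corner',B0+np.array([np.cos(BY),np.sin(BY)])*sx-.142*np.array([-np.sin(BY),np.cos(BY)]))
E
```

```text
cobalt [0.4835 0.0762 0.073 ]
orange [0.4796 0.0067 0.067 ]
bluecorners lo [0.4457 0.1642 0.014 ]
bluecornerR [0.5135 0.1711 0.014 ]
pred corner [0.44253941 0.16198786]
pred corner [0.51616058 0.16946602]
```

Request:
drive_tool --deltas '[{"tx": 1, "ty": 1, "tz": 40, "rx": 0, "ry": 0, "rz": 0, "gripper": 0}, {"tx": 1, "ty": 1, "tz": 80, "rx": 0, "ry": 0, "rz": 0, "gripper": 0}, {"tx": 1, "ty": 1, "tz": 110, "rx": 0, "ry": 0, "rz": 0, "gripper": 0}, {"tx": 1, "ty": 1, "tz": 128, "rx": 0, "ry": 0, "rz": 0, "gripper": 0}, {"tx": 1, "ty": 1, "tz": 128, "rx": 0, "ry": 0, "rz": 0, "gripper": 0}, {"tx": 1, "ty": 1, "tz": 128, "rx": 0, "ry": 0, "rz": 0, "gripper": 0.3}, {"tx": 1, "ty": 1, "tz": 128, "rx": 0, "ry": 0, "rz": 0, "gripper": 0.5}, {"tx": 1, "ty": 1, "tz": 128, "rx": 0, "ry": 0, "rz": 0, "gripper": 0.7}]'

```text
time: 2.55
ee_pos: [0.4856, 0.0778, 0.0256]
ee_rot: [0.001, 0.723, 0.691, 0.002]
force: [-0.6, -0.2, -0.0]
gripper_width: 0.513
```

Request:
drive_tool --deltas '[{"tx": 0, "ty": 0, "tz": 0, "rx": 0, "ry": 0, "rz": 0, "gripper": 1}, {"tx": 0, "ty": 0, "tz": 0, "rx": 0, "ry": 0, "rz": 0, "gripper": 1}, {"tx": 0, "ty": 0, "tz": 0, "rx": 0, "ry": 0, "rz": 0, "gripper": 1}, {"tx": 0, "ty": 0, "tz": 0, "rx": 0, "ry": 0, "rz": 0, "gripper": 1}]'

```text
time: 2.95
ee_pos: [0.4858, 0.0779, 0.026]
ee_rot: [0.001, 0.723, 0.691, 0.003]
force: [-0.4, 0.9, 3.0]
gripper_width: 0.479
```

Run:
```python
from h import *
plan((*G['cobalt'],.025,GY))
c=cam('wrist'); cv2.imwrite('pics/w2.png',c['color'])
```

```text
t 2.95 p [0.4858 0.0779 0.026 ] F [-0.4  0.9  3. ] w 0.479
t xyz [-4.3 -3.2  0.9] r xyz [ 0.25 -0.16  0.12]
```

View pics/w2.png

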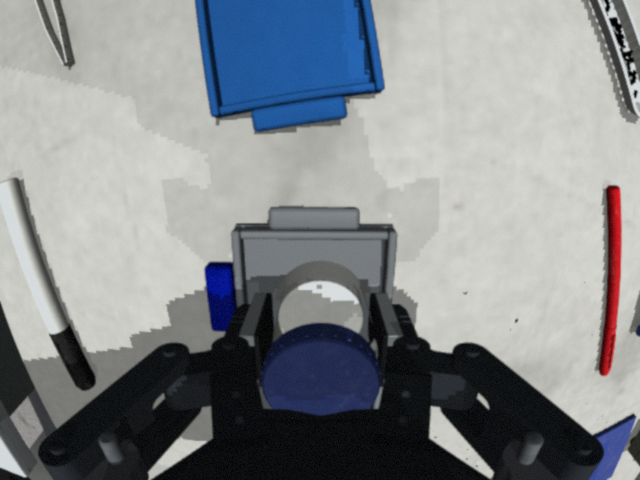

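Cobalt is gripped (opening 0.479). I'll lift it and plan the carry.

Request:
drive_tool --deltas '[{"tx": 0, "ty": 0, "tz": -15, "rx": 0, "ry": 0, "rz": 0, "gripper": 1}, {"tx": 0, "ty": 0, "tz": -45, "rx": 0, "ry": 0, "rz": 0, "gripper": 1}, {"tx": 0, "ty": 0, "tz": -75, "rx": 0, "ry": 0, "rz": 0, "gripper": 1}, {"tx": 0, "ty": 0, "tz": -80, "rx": 0, "ry": 0, "rz": 0, "gripper": 1}]'

```text
time: 3.4
ee_pos: [0.4881, 0.078, 0.1089]
ee_rot: [0.002, 0.723, 0.691, 0.005]
force: [1.0, -0.4, 0.1]
gripper_width: 0.488
```

Run:
```python
from h import *
x,y=B['cobalt']; plan((x,y+.003,.10,BY),(x,y+.003,.027,BY))
```

```text
t 3.4 p [0.4881 0.078  0.1089] F [ 1.  -0.4  0.1] w 0.488
t xyz [126.7 -18.5   9.4] r xyz [ 0.6  -0.25 -8.46]
t xyz [126.4 -19.2  82.3] r xyz [ 0.6  -0.25 -8.46]
```

Request:
drive_tool --deltas '[{"tx": 30, "ty": -4, "tz": 3, "rx": 0.2, "ry": -0.1, "rz": -2, "gripper": 1}, {"tx": 65, "ty": -9, "tz": 5, "rx": 0.4, "ry": -0.1, "rz": -4.5, "gripper": 1}, {"tx": 100, "ty": -14, "tz": 7, "rx": 0.6, "ry": -0.2, "rz": -7, "gripper": 1}, {"tx": 121, "ty": -17, "tz": 9, "rx": 0.6, "ry": -0.2, "rz": -8.5, "gripper": 1}, {"tx": 127, "ty": -18, "tz": 9, "rx": 0.6, "ry": -0.2, "rz": -8.5, "gripper": 1}, {"tx": 127, "ty": -18, "tz": 9, "rx": 0.6, "ry": -0.2, "rz": -8.5, "gripper": 1}, {"tx": 127, "ty": -18, "tz": 9, "rx": 0.6, "ry": -0.2, "rz": -8.5, "gripper": 1}]'

```text
time: 4.1
ee_pos: [0.4762, 0.2034, 0.1]
ee_rot: [0.0, 0.671, 0.741, -0.001]
force: [0.0, -0.2, 0.2]
gripper_width: 0.488
```

Run:
```python
from h import *
x,y=B['cobalt']; plan((x,y+.003,.027,BY))
c=cam('wrist'); cv2.imwrite('pics/w3.png',c['color'])
```

```text
t 4.1 p [0.4762 0.2034 0.1   ] F [ 0.  -0.2  0.2] w 0.488
t xyz [ 2.3 -0.3 73. ] r xyz [-0.04  0.04 -0.12]
```

View pics/w3.png

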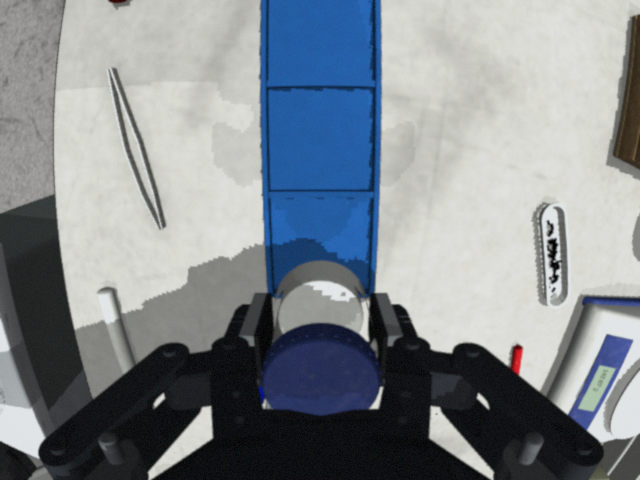

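The jar hangs upright and the rack is centred under it, with dividers at rows 190 and 87. I'll check those lines before lowering.

Run:
```python
from h import *
s=robot.read_state(); c=cam('wrist')
for n,u,v in [('div -70',321,190),('div 0',322,87),('L edge',264,140),('R edge',379,140)]:
    P=wonz(s,c,u,v,.014)[:2]-B0; print(n,np.round(1000*np.array([P@[np.cos(BY),np.sin(BY)],P@[-np.sin(BY),np.cos(BY)]]),1))
```

```text
div -70 [  0.5 -66.7]
div 0 [ 1.3 -3.1]
L edge [-34.2 -35. ]
R edge [ 36.  -35.3]
```

Agreement is within about 3 mm, so I'll lower.

Request:
drive_tool --deltas '[{"tx": 2, "ty": 0, "tz": 30, "rx": 0, "ry": 0, "rz": 0, "gripper": 1}, {"tx": 2, "ty": 0, "tz": 55, "rx": 0, "ry": 0, "rz": 0, "gripper": 1}, {"tx": 2, "ty": 0, "tz": 68, "rx": 0, "ry": 0, "rz": 0, "gripper": 1}, {"tx": 2, "ty": 0, "tz": 72, "rx": 0, "ry": 0, "rz": 0, "gripper": 1}, {"tx": 2, "ty": 0, "tz": 73, "rx": 0, "ry": 0, "rz": 0, "gripper": 1}, {"tx": 2, "ty": 0, "tz": 73, "rx": 0, "ry": 0, "rz": 0, "gripper": 1}]'

```text
time: 4.8
ee_pos: [0.4772, 0.2053, 0.0281]
ee_rot: [0.0, 0.672, 0.741, 0.001]
force: [0.2, 0.1, 0.2]
gripper_width: 0.486
```

Request:
drive_tool --deltas '[{"tx": 0, "ty": -1, "tz": 1.5, "rx": 0, "ry": 0, "rz": 0, "gripper": 1}, {"tx": 0, "ty": -1, "tz": 2.5, "rx": 0, "ry": 0, "rz": 0, "gripper": 1}, {"tx": 0, "ty": -1, "tz": 2.5, "rx": 0, "ry": 0, "rz": 0, "gripper": 1}]'

```text
time: 5.1
ee_pos: [0.4764, 0.2055, 0.026]
ee_rot: [0.0, 0.672, 0.741, 0.001]
force: [-0.4, 0.1, 0.4]
gripper_width: 0.487
```

Request:
drive_tool --deltas '[{"tx": 0, "ty": 0, "tz": 1, "rx": 0, "ry": 0, "rz": 0, "gripper": 1}, {"tx": 0, "ty": 0, "tz": 2, "rx": 0, "ry": 0, "rz": 0, "gripper": 1}, {"tx": 0, "ty": 0, "tz": 2, "rx": 0, "ry": 0, "rz": 0, "gripper": 1}]'

```text
time: 5.4
ee_pos: [0.4765, 0.2055, 0.0259]
ee_rot: [-0.0, 0.672, 0.741, 0.001]
force: [-4.0, -2.0, 14.3]
gripper_width: 0.484
```

Contact at z 0.026. I'll open gently and retreat.

Request:
drive_tool --deltas '[{"tx": 0, "ty": 0, "tz": -0.5, "rx": 0, "ry": 0, "rz": 0, "gripper": 0.45}, {"tx": 0, "ty": 0, "tz": -1, "rx": 0, "ry": 0, "rz": 0, "gripper": 0.3}, {"tx": 0, "ty": 0, "tz": -1, "rx": 0, "ry": 0, "rz": 0, "gripper": 0.15}, {"tx": 0, "ty": 0, "tz": -1, "rx": 0, "ry": 0, "rz": 0, "gripper": 0}, {"tx": 0, "ty": 0, "tz": -1, "rx": 0, "ry": 0, "rz": 0, "gripper": 0}, {"tx": 0, "ty": 0, "tz": -1, "rx": 0, "ry": 0, "rz": 0, "gripper": 0}, {"tx": 0, "ty": 0, "tz": -30, "rx": 0, "ry": 0, "rz": 0, "gripper": 0}, {"tx": 0, "ty": 0, "tz": -70, "rx": 0, "ry": 0, "rz": 0, "gripper": 0}]'

```text
time: 6.2
ee_pos: [0.4741, 0.2041, 0.0943]
ee_rot: [-0.001, 0.672, 0.741, -0.002]
force: [0.8, 0.5, 0.2]
gripper_width: 1.001
```

Run:
```python
from h import *
x,y=G['orange']; plan((x,y+.002,.15,GY),(x,y+.002,.022,GY))
```

```text
t 6.2 p [0.4741 0.2041 0.0943] F [0.8 0.5 0.2] w 1.001
t xyz [-198.1  -14.3  -55.3] r xyz [-0.28  0.12  8.34]
t xyz [-197.9  -13.6   72.7] r xyz [-0.28  0.12  8.34]
```

Request:
drive_tool --deltas '[{"tx": -20, "ty": -1, "tz": -40, "rx": -0.1, "ry": 0.1, "rz": 1, "gripper": 0}, {"tx": -60, "ty": -4, "tz": -55, "rx": -0.2, "ry": 0.1, "rz": 3, "gripper": 0}, {"tx": -105, "ty": -8, "tz": -55, "rx": -0.3, "ry": 0.1, "rz": 5, "gripper": 0}, {"tx": -150, "ty": -11, "tz": -55, "rx": -0.3, "ry": 0.1, "rz": 7, "gripper": 0}, {"tx": -185, "ty": -13, "tz": -55, "rx": -0.3, "ry": 0.1, "rz": 8.3, "gripper": 0}, {"tx": -198, "ty": -14, "tz": -50, "rx": -0.3, "ry": 0.1, "rz": 8.3, "gripper": 0}, {"tx": -198, "ty": -14, "tz": -45, "rx": -0.3, "ry": 0.1, "rz": 8.3, "gripper": 0}, {"tx": -198, "ty": -14, "tz": -45, "rx": -0.3, "ry": 0.1, "rz": 8.3, "gripper": 0}]'

```text
time: 7.0
ee_pos: [0.4788, 0.0064, 0.1388]
ee_rot: [-0.0, 0.724, 0.69, -0.001]
force: [-1.2, -0.2, 0.2]
gripper_width: 1.004
```

Run:
```python
from h import *
x,y=G['orange']; plan((x,y+.002,.15,GY),(x,y+.002,.022,GY))
c=cam('top'); cv2.imwrite('pics/t2.png',c['color'])
c=cam('wrist'); cv2.imwrite('pics/w4.png',c['color'])
```

```text
t 7.0 p [0.4788 0.0064 0.1388] F [-1.2 -0.2  0.2] w 1.004
t xyz [ -0.6   0.6 -11.2] r xyz [-0.09  0.01  0.03]
t xyz [ -0.6   0.8 116.8] r xyz [-0.09  0.01  0.03]
```

View pics/w4.png

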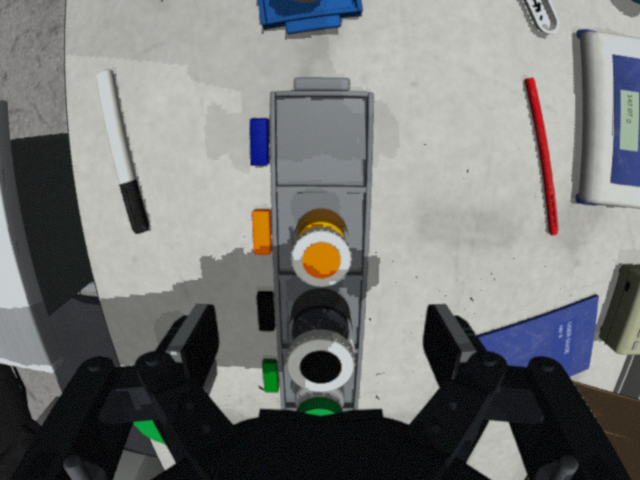

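View pics/t2.png

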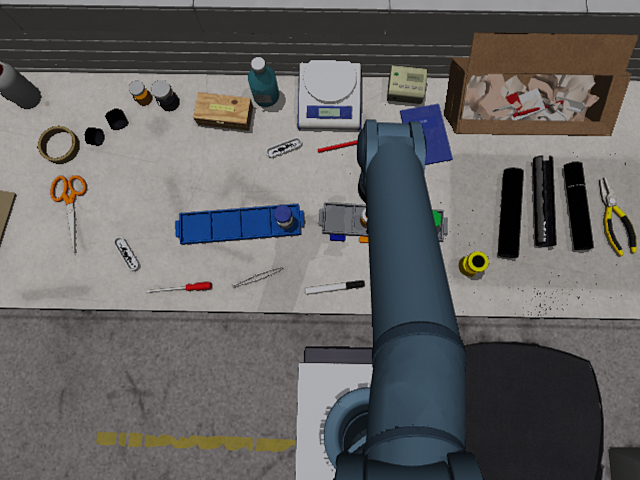

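The cobalt jar stands centred in the right-hand blue pocket (285,215). Orange is at (321,258) in the wrist view, between the fingers. I'll descend and grip.

Request:
drive_tool --deltas '[{"tx": -1, "ty": 0, "tz": 35, "rx": 0, "ry": 0, "rz": 0, "gripper": 0}, {"tx": -2, "ty": 0, "tz": 75, "rx": 0, "ry": 0, "rz": 0, "gripper": 0}, {"tx": -2, "ty": 0, "tz": 105, "rx": 0, "ry": 0, "rz": 0, "gripper": 0}, {"tx": -2, "ty": 0, "tz": 118, "rx": 0, "ry": 0, "rz": 0, "gripper": 0}, {"tx": -2, "ty": 0, "tz": 118, "rx": 0, "ry": 0, "rz": 0, "gripper": 0.1}, {"tx": -2, "ty": 0, "tz": 118, "rx": 0, "ry": 0, "rz": 0, "gripper": 0.3}, {"tx": -2, "ty": 0, "tz": 118, "rx": 0, "ry": 0, "rz": 0, "gripper": 0.5}, {"tx": -2, "ty": 0, "tz": 118, "rx": 0, "ry": 0, "rz": 0, "gripper": 0.7}]'

```text
time: 7.9
ee_pos: [0.4812, 0.0059, 0.0233]
ee_rot: [0.001, 0.723, 0.691, 0.002]
force: [-0.9, 0.6, 3.2]
gripper_width: 0.447
```

Request:
drive_tool --deltas '[{"tx": 0, "ty": 0, "tz": 0, "rx": 0, "ry": 0, "rz": 0, "gripper": 1}, {"tx": 0, "ty": 0, "tz": 0, "rx": 0, "ry": 0, "rz": 0, "gripper": 1}, {"tx": 0, "ty": 0, "tz": 0, "rx": 0, "ry": 0, "rz": 0, "gripper": 1}, {"tx": 0, "ty": 0, "tz": 0, "rx": 0, "ry": 0, "rz": 0, "gripper": 1}]'

```text
time: 8.3
ee_pos: [0.481, 0.0059, 0.0233]
ee_rot: [0.001, 0.723, 0.691, 0.001]
force: [-0.2, -0.2, 0.3]
gripper_width: 0.444
```

Run:
```python
from h import *
x,y=B['orange']; plan((x,y,.14,BY))
c=cam('wrist'); cv2.imwrite('pics/w5.png',c['color'])
```

```text
t 8.3 p [0.481  0.0059 0.0233] F [-0.2 -0.2  0.3] w 0.444
t xyz [ 265.6  -24.  -116.4] r xyz [ 0.17 -0.07 -8.35]
```

View pics/w5.png

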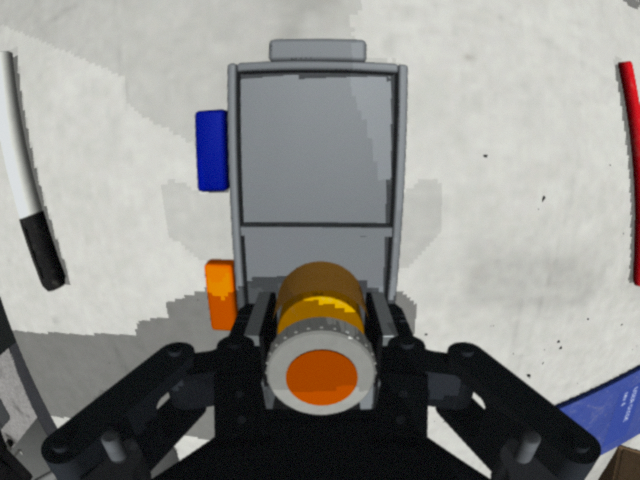

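Orange is gripped upright. I'll lift and carry it over the cobalt jar.

Request:
drive_tool --deltas '[{"tx": 0, "ty": 0, "tz": -15, "rx": 0, "ry": 0, "rz": 0, "gripper": 1}, {"tx": 0, "ty": 0, "tz": -50, "rx": 0, "ry": 0, "rz": 0, "gripper": 1}, {"tx": 0, "ty": 0, "tz": -90, "rx": 0, "ry": 0, "rz": 0, "gripper": 1}, {"tx": 10, "ty": -1, "tz": -117, "rx": 0, "ry": 0, "rz": 0, "gripper": 1}, {"tx": 40, "ty": -4, "tz": -117, "rx": 0, "ry": 0, "rz": -1, "gripper": 1}, {"tx": 80, "ty": -8, "tz": -117, "rx": 0.1, "ry": 0, "rz": -3, "gripper": 1}, {"tx": 120, "ty": -12, "tz": -117, "rx": 0.2, "ry": 0, "rz": -4, "gripper": 1}, {"tx": 160, "ty": -15, "tz": -117, "rx": 0.2, "ry": 0, "rz": -6, "gripper": 1}]'

```text
time: 9.15
ee_pos: [0.4724, 0.1674, 0.1405]
ee_rot: [-0.001, 0.685, 0.728, 0.0]
force: [0.6, -0.5, -0.5]
gripper_width: 0.443
```

Run:
```python
from h import *
x,y=B['orange']; plan((x,y+.001,.12,BY))
```

```text
t 9.15 p [0.4724 0.1674 0.1405] F [ 0.6 -0.5 -0.5] w 0.443
t xyz [105.7   2.6  20.7] r xyz [-0.04 -0.09 -2.33]
```

Request:
drive_tool --deltas '[{"tx": 40, "ty": 1, "tz": 0, "rx": 0, "ry": 0, "rz": -1, "gripper": 1}, {"tx": 80, "ty": 2, "tz": 0, "rx": 0, "ry": 0, "rz": -2, "gripper": 1}, {"tx": 102, "ty": 3, "tz": 3, "rx": 0, "ry": 0, "rz": -2.3, "gripper": 1}, {"tx": 106, "ty": 3, "tz": 18, "rx": 0, "ry": 0, "rz": -2.3, "gripper": 1}, {"tx": 106, "ty": 3, "tz": 21, "rx": 0, "ry": 0, "rz": -2.3, "gripper": 1}, {"tx": 106, "ty": 3, "tz": 21, "rx": 0, "ry": 0, "rz": -2.3, "gripper": 1}]'

```text
time: 9.75
ee_pos: [0.4682, 0.2694, 0.1177]
ee_rot: [-0.001, 0.672, 0.74, -0.002]
force: [0.0, -0.3, -0.9]
gripper_width: 0.443
```

Run:
```python
from h import *
x,y=B['orange']; plan((x,y+.001,.0255,BY))
```

```text
t 9.75 p [0.4682 0.2694 0.1177] F [ 0.  -0.3 -0.9] w 0.443
t xyz [ 3.9  1.1 92.2] r xyz [-0.25  0.14 -0.26]
```

Request:
drive_tool --deltas '[{"tx": 4, "ty": 0, "tz": 35, "rx": -0.2, "ry": 0.1, "rz": -0.2, "gripper": 1}, {"tx": 4, "ty": 0, "tz": 70, "rx": -0.2, "ry": 0.1, "rz": -0.2, "gripper": 1}, {"tx": 4, "ty": 0, "tz": 86, "rx": -0.2, "ry": 0.1, "rz": -0.2, "gripper": 1}, {"tx": 4, "ty": 0, "tz": 92, "rx": -0.2, "ry": 0.1, "rz": -0.2, "gripper": 1}, {"tx": 4, "ty": 0, "tz": 93, "rx": -0.2, "ry": 0.1, "rz": -0.2, "gripper": 1}, {"tx": 4, "ty": 0, "tz": 94, "rx": -0.2, "ry": 0.1, "rz": -0.2, "gripper": 1}, {"tx": 4, "ty": 0, "tz": 94, "rx": -0.2, "ry": 0.1, "rz": -0.2, "gripper": 1}]'

```text
time: 10.45
ee_pos: [0.4687, 0.2733, 0.025]
ee_rot: [0.0, 0.671, 0.741, 0.001]
force: [-0.3, 0.3, 0.8]
gripper_width: 0.444
```

Request:
drive_tool --deltas '[{"tx": 0, "ty": 0, "tz": 1, "rx": 0, "ry": 0, "rz": 0, "gripper": 1}, {"tx": 0, "ty": 0, "tz": 2, "rx": 0, "ry": 0, "rz": 0, "gripper": 1}, {"tx": 0, "ty": 0, "tz": 3, "rx": 0, "ry": 0, "rz": 0, "gripper": 1}, {"tx": 0, "ty": 0, "tz": 3, "rx": 0, "ry": 0, "rz": 0, "gripper": 1}]'

```text
time: 10.85
ee_pos: [0.4693, 0.2739, 0.0233]
ee_rot: [0.0, 0.671, 0.741, 0.001]
force: [-2.1, -0.5, 5.5]
gripper_width: 0.445
```

Request:
drive_tool --deltas '[{"tx": 0, "ty": 0, "tz": 0, "rx": 0, "ry": 0, "rz": 0, "gripper": 0.45}, {"tx": 0, "ty": 0, "tz": -1, "rx": 0, "ry": 0, "rz": 0, "gripper": 0.3}, {"tx": 0, "ty": 0, "tz": -1, "rx": 0, "ry": 0, "rz": 0, "gripper": 0.15}, {"tx": 0, "ty": 0, "tz": -1, "rx": 0, "ry": 0, "rz": 0, "gripper": 0}, {"tx": 0, "ty": 0, "tz": -1, "rx": 0, "ry": 0, "rz": 0, "gripper": 0}, {"tx": 0, "ty": 0, "tz": -30, "rx": 0, "ry": 0, "rz": 0, "gripper": 0}, {"tx": 0, "ty": 0, "tz": -75, "rx": 0, "ry": 0, "rz": 0, "gripper": 0}, {"tx": 0, "ty": 0, "tz": -115, "rx": 0, "ry": 0, "rz": 0, "gripper": 0}]'

```text
time: 11.65
ee_pos: [0.4687, 0.2732, 0.1392]
ee_rot: [0.0, 0.671, 0.741, 0.001]
force: [0.9, 1.7, 0.0]
gripper_width: 0.999
```

Run:
```python
from h import *
x,y=G['black']; plan((x,y+.001,.15,GY),(x,y+.001,.022,GY))
```

```text
t 11.65 p [0.4687 0.2732 0.1392] F [0.9 1.7 0. ] w 0.999
t xyz [-336.8  -26.4  -11. ] r xyz [ 0.07 -0.04  8.44]
t xyz [-336.9  -26.6  117. ] r xyz [ 0.07 -0.04  8.44]
```

Request:
drive_tool --deltas '[{"tx": -30, "ty": -2, "tz": -11, "rx": 0, "ry": 0, "rz": 1, "gripper": 0}, {"tx": -75, "ty": -6, "tz": -11, "rx": 0, "ry": 0, "rz": 2, "gripper": 0}, {"tx": -120, "ty": -9, "tz": -11, "rx": 0, "ry": 0, "rz": 3, "gripper": 0}, {"tx": -165, "ty": -13, "tz": -11, "rx": 0, "ry": 0, "rz": 4, "gripper": 0}, {"tx": -210, "ty": -16, "tz": -11, "rx": 0, "ry": 0, "rz": 5, "gripper": 0}, {"tx": -255, "ty": -20, "tz": -11, "rx": 0, "ry": 0, "rz": 6, "gripper": 0}, {"tx": -300, "ty": -23, "tz": -11, "rx": 0, "ry": 0, "rz": 7.5, "gripper": 0}, {"tx": -330, "ty": -26, "tz": -11, "rx": 0, "ry": 0, "rz": 8.4, "gripper": 0}]'

```text
time: 12.45
ee_pos: [0.475, -0.0616, 0.1502]
ee_rot: [0.001, 0.725, 0.688, 0.001]
force: [1.2, 0.0, -0.1]
gripper_width: 0.999
```

Run:
```python
from h import *
x,y=G['black']; plan((x,y+.001,.15,GY),(x,y+.001,.022,GY))
s=robot.read_state()
c=cam('wrist'); cv2.imwrite('pics/w6.png',c['color'])
h=cv2.cvtColor(c['color'],cv2.COLOR_BGR2HSV)
```

```text
t 12.45 p [ 0.475  -0.0616  0.1502] F [ 1.2  0.  -0.1] w 0.999
t xyz [-2.9  0.9  0.2] r xyz [ 0.1  -0.01 -0.24]
t xyz [ -2.9   0.7 128.2] r xyz [ 0.1  -0.01 -0.24]
```

View pics/w6.png

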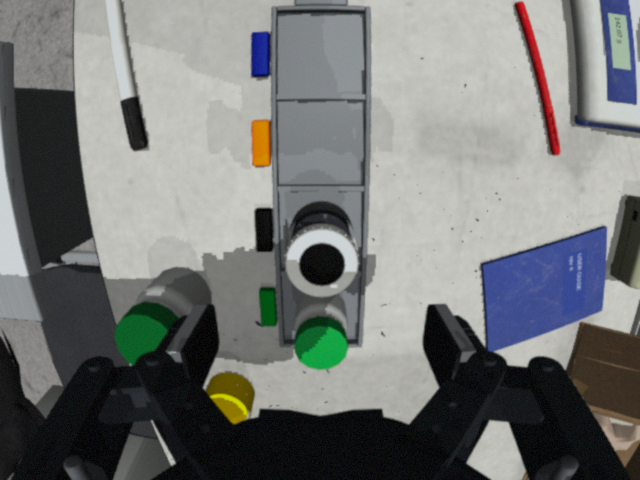

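Black is at (321,260), centred between the fingers. The big green jar (145,333) and the yellow jar (230,395) are clear to the left. I'll descend.

Request:
drive_tool --deltas '[{"tx": -3, "ty": 0, "tz": 20, "rx": 0, "ry": 0, "rz": 0, "gripper": 0}, {"tx": -3, "ty": 0, "tz": 60, "rx": 0, "ry": 0, "rz": 0, "gripper": 0}, {"tx": -3, "ty": 0, "tz": 100, "rx": 0, "ry": 0, "rz": 0, "gripper": 0}, {"tx": -3, "ty": 0, "tz": 122, "rx": 0, "ry": 0, "rz": 0, "gripper": 0}, {"tx": -3, "ty": 0, "tz": 125, "rx": 0, "ry": 0, "rz": 0, "gripper": 0.1}, {"tx": -3, "ty": 0, "tz": 125, "rx": 0, "ry": 0, "rz": 0, "gripper": 0.25}, {"tx": -3, "ty": 0, "tz": 125, "rx": 0, "ry": 0, "rz": 0, "gripper": 0.4}, {"tx": -3, "ty": 0, "tz": 125, "rx": 0, "ry": 0, "rz": 0, "gripper": 0.6}]'

```text
time: 13.3
ee_pos: [0.4766, -0.0703, 0.0272]
ee_rot: [0.003, 0.728, 0.686, 0.001]
force: [-0.1, -0.1, 0.5]
gripper_width: 0.554
```

Request:
drive_tool --deltas '[{"tx": 0, "ty": 0, "tz": 0, "rx": 0, "ry": 0, "rz": 0, "gripper": 1}, {"tx": 0, "ty": 0, "tz": 0, "rx": 0, "ry": 0, "rz": 0, "gripper": 1}, {"tx": 0, "ty": 0, "tz": 0, "rx": 0, "ry": 0, "rz": 0, "gripper": 1}, {"tx": 0, "ty": 0, "tz": 0, "rx": 0, "ry": 0, "rz": 0, "gripper": 1}]'

```text
time: 13.7
ee_pos: [0.4766, -0.0701, 0.0273]
ee_rot: [0.003, 0.727, 0.686, 0.001]
force: [0.2, 0.6, -0.4]
gripper_width: 0.552
```

Run:
```python
from h import *
x,y=B['black']; plan((x,y,.145,BY))
c=cam('wrist'); cv2.imwrite('pics/w7.png',c['color'])
```

```text
t 13.7 p [ 0.4766 -0.0701  0.0273] F [ 0.2  0.6 -0.4] w 0.552
t xyz [ 410.1  -38.5 -118.8] r xyz [ 0.34  0.15 -9.15]
```

View pics/w7.png

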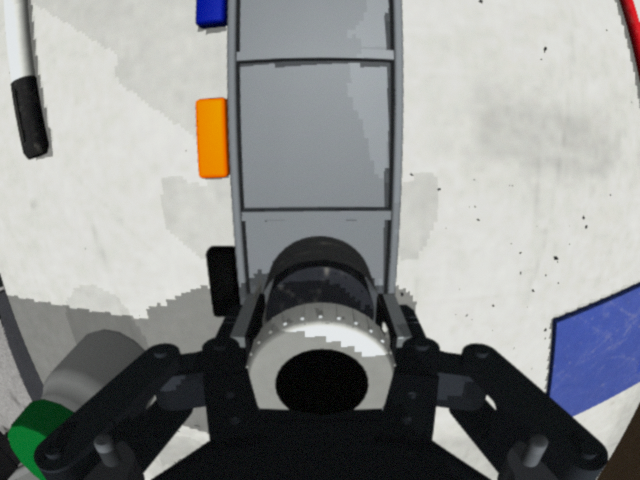

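Request:
drive_tool --deltas '[{"tx": 0, "ty": 0, "tz": -15, "rx": 0, "ry": 0, "rz": 0, "gripper": 1}, {"tx": 0, "ty": 0, "tz": -50, "rx": 0, "ry": 0, "rz": 0, "gripper": 1}, {"tx": 0, "ty": 0, "tz": -90, "rx": 0.1, "ry": 0, "rz": 0, "gripper": 1}, {"tx": 10, "ty": -1, "tz": -119, "rx": 0.2, "ry": 0.1, "rz": 0, "gripper": 1}, {"tx": 50, "ty": -5, "tz": -119, "rx": 0.3, "ry": 0.1, "rz": -1, "gripper": 1}, {"tx": 95, "ty": -9, "tz": -119, "rx": 0.3, "ry": 0.1, "rz": -2, "gripper": 1}, {"tx": 140, "ty": -13, "tz": -119, "rx": 0.3, "ry": 0.1, "rz": -3, "gripper": 1}, {"tx": 185, "ty": -17, "tz": -119, "rx": 0.3, "ry": 0.1, "rz": -4, "gripper": 1}]'

```text
time: 14.55
ee_pos: [0.4693, 0.1173, 0.1459]
ee_rot: [0.0, 0.703, 0.711, 0.0]
force: [2.1, -0.1, -0.8]
gripper_width: 0.549
```

Run:
```python
from h import *
x,y=bp(.031); plan((x,y,.145,BY))
```

```text
t 14.55 p [0.4693 0.1173 0.1459] F [ 2.1 -0.1 -0.8] w 0.549
t xyz [220.6  -4.9   0.9] r xyz [ 0.06  0.01 -5.16]
```

Request:
drive_tool --deltas '[{"tx": 45, "ty": -1, "tz": 0, "rx": 0, "ry": 0, "rz": -1, "gripper": 1}, {"tx": 90, "ty": -2, "tz": 0, "rx": 0, "ry": 0, "rz": -2, "gripper": 1}, {"tx": 135, "ty": -3, "tz": 0, "rx": 0, "ry": 0, "rz": -3, "gripper": 1}, {"tx": 175, "ty": -4, "tz": 0, "rx": 0, "ry": 0, "rz": -4, "gripper": 1}, {"tx": 205, "ty": -5, "tz": 0, "rx": 0, "ry": 0, "rz": -5, "gripper": 1}, {"tx": 220, "ty": -5, "tz": 5, "rx": 0, "ry": 0, "rz": -5.2, "gripper": 1}, {"tx": 221, "ty": -5, "tz": 20, "rx": 0, "ry": 0, "rz": -5.2, "gripper": 1}, {"tx": 221, "ty": -5, "tz": 20, "rx": 0, "ry": 0, "rz": -5.2, "gripper": 1}]'

```text
time: 15.35
ee_pos: [0.4601, 0.3349, 0.1226]
ee_rot: [0.001, 0.671, 0.742, -0.003]
force: [0.6, -1.1, -1.3]
gripper_width: 0.551
```

Run:
```python
from h import *
x,y=bp(.031); plan((x,y,.0285,BY))
c=cam('wrist'); cv2.imwrite('pics/w8.png',c['color'])
```

```text
t 15.35 p [0.4601 0.3349 0.1226] F [ 0.6 -1.1 -1.3] w 0.551
t xyz [ 3.3  2.4 94.1] r xyz [-0.24  0.31 -0.05]
```

View pics/w8.png

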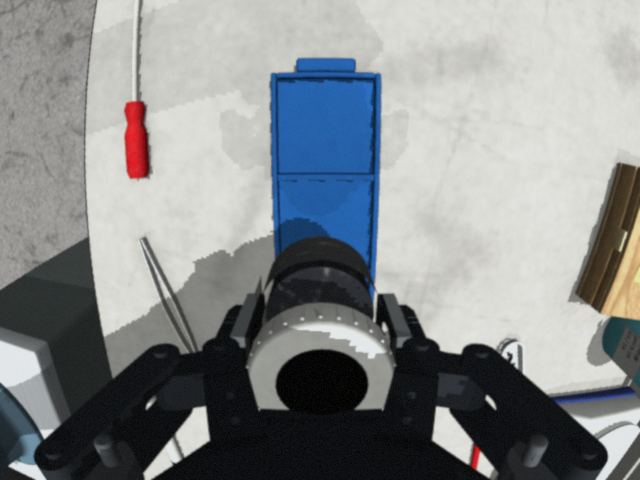

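The black jar hangs level over pocket 2. The blue rack's left end (row 73) and the +70 divider (row 175) are where I expected them. I'll lower.

Request:
drive_tool --deltas '[{"tx": 3, "ty": 2, "tz": 35, "rx": -0.2, "ry": 0.3, "rz": 0, "gripper": 1}, {"tx": 3, "ty": 2, "tz": 70, "rx": -0.2, "ry": 0.3, "rz": 0, "gripper": 1}, {"tx": 3, "ty": 2, "tz": 88, "rx": -0.2, "ry": 0.3, "rz": 0, "gripper": 1}, {"tx": 3, "ty": 2, "tz": 93, "rx": -0.2, "ry": 0.3, "rz": 0, "gripper": 1}, {"tx": 3, "ty": 2, "tz": 94, "rx": -0.2, "ry": 0.3, "rz": 0, "gripper": 1}, {"tx": 3, "ty": 2, "tz": 95, "rx": -0.2, "ry": 0.3, "rz": 0, "gripper": 1}, {"tx": 3, "ty": 2, "tz": 95, "rx": -0.2, "ry": 0.3, "rz": 0, "gripper": 1}]'

```text
time: 16.1
ee_pos: [0.4636, 0.3373, 0.0299]
ee_rot: [0.0, 0.672, 0.741, 0.002]
force: [-0.0, 0.6, 0.1]
gripper_width: 0.555
```

Request:
drive_tool --deltas '[{"tx": 0, "ty": 0, "tz": 1, "rx": 0, "ry": 0, "rz": 0, "gripper": 1}, {"tx": 0, "ty": 0, "tz": 2, "rx": 0, "ry": 0, "rz": 0, "gripper": 1}, {"tx": 0, "ty": 0, "tz": 2, "rx": 0, "ry": 0, "rz": 0, "gripper": 1}]'

```text
time: 16.4
ee_pos: [0.4638, 0.3376, 0.0283]
ee_rot: [0.0, 0.672, 0.741, 0.002]
force: [0.5, 0.3, -1.6]
gripper_width: 0.551
```

Request:
drive_tool --deltas '[{"tx": 0, "ty": 0, "tz": 1, "rx": 0, "ry": 0, "rz": 0, "gripper": 1}, {"tx": 0, "ty": 0, "tz": 2, "rx": 0, "ry": 0, "rz": 0, "gripper": 1}, {"tx": 0, "ty": 0, "tz": 2.5, "rx": 0, "ry": 0, "rz": 0, "gripper": 1}, {"tx": 0, "ty": 0, "tz": 2.5, "rx": 0, "ry": 0, "rz": 0, "gripper": 1}]'

```text
time: 16.8
ee_pos: [0.4639, 0.338, 0.0272]
ee_rot: [-0.0, 0.672, 0.741, 0.002]
force: [-2.2, -1.1, 8.2]
gripper_width: 0.553
```

Contact at 0.0272. I'll release and retreat.

Request:
drive_tool --deltas '[{"tx": 0, "ty": 0, "tz": 0, "rx": 0, "ry": 0, "rz": 0, "gripper": 0.4}, {"tx": 0, "ty": 0, "tz": -1, "rx": 0, "ry": 0, "rz": 0, "gripper": 0.25}, {"tx": 0, "ty": 0, "tz": -1, "rx": 0, "ry": 0, "rz": 0, "gripper": 0.1}, {"tx": 0, "ty": 0, "tz": -1, "rx": 0, "ry": 0, "rz": 0, "gripper": 0}, {"tx": 0, "ty": 0, "tz": -1, "rx": 0, "ry": 0, "rz": 0, "gripper": 0}, {"tx": 0, "ty": 0, "tz": -30, "rx": 0, "ry": 0, "rz": 0, "gripper": 0}, {"tx": 0, "ty": 0, "tz": -75, "rx": 0, "ry": 0, "rz": 0, "gripper": 0}, {"tx": 0, "ty": 0, "tz": -118, "rx": 0, "ry": 0, "rz": 0, "gripper": 0}]'

```text
time: 17.6
ee_pos: [0.463, 0.3369, 0.1457]
ee_rot: [-0.0, 0.672, 0.741, 0.001]
force: [-0.6, 0.8, -0.2]
gripper_width: 0.995
```

Run:
```python
from h import *
x,y=G['green']; plan((x,y,.15,GY))
c=cam('top')
for z in (.08,.1,.12): print(onz(c,428,274,z), onz(c,428,259,z))
```

```text
t 17.6 p [0.463  0.3369 0.1457] F [-0.6  0.8 -0.2] w 0.995
t xyz [-470.7  -37.2   -5. ] r xyz [ 0.05 -0.08  8.37]
[ 0.34476127 -0.12100997  0.08      ] [ 0.37760991 -0.12184703  0.08      ]
[ 0.34226634 -0.11692702  0.1       ] [ 0.3744924  -0.11774821  0.1       ]
[ 0.33977141 -0.11284406  0.12      ] [ 0.37137489 -0.1136494   0.12      ]
```

The big green jar's far edge is at x≈0.377. The outer finger back will be at ≈0.415, so there is room. I'll go to green.

Request:
drive_tool --deltas '[{"tx": -45, "ty": -4, "tz": -7, "rx": 0, "ry": 0, "rz": 1, "gripper": 0}, {"tx": -90, "ty": -7, "tz": -7, "rx": 0, "ry": 0, "rz": 2, "gripper": 0}, {"tx": -135, "ty": -11, "tz": -7, "rx": 0, "ry": 0, "rz": 3, "gripper": 0}, {"tx": -180, "ty": -14, "tz": -7, "rx": 0, "ry": 0, "rz": 4, "gripper": 0}, {"tx": -225, "ty": -18, "tz": -7, "rx": 0, "ry": 0, "rz": 5, "gripper": 0}, {"tx": -270, "ty": -22, "tz": -7, "rx": 0, "ry": 0, "rz": 6, "gripper": 0}, {"tx": -315, "ty": -25, "tz": -7, "rx": 0, "ry": 0, "rz": 7, "gripper": 0}, {"tx": -360, "ty": -29, "tz": -7, "rx": 0, "ry": 0, "rz": 8.4, "gripper": 0}]'

```text
time: 18.45
ee_pos: [0.4738, -0.0226, 0.1569]
ee_rot: [-0.0, 0.725, 0.689, 0.009]
force: [0.8, -0.4, 0.4]
gripper_width: 0.995
```

Run:
```python
from h import *
x,y=G['green']; plan((x,y,.14,GY))
```

```text
t 18.45 p [ 0.4738 -0.0226  0.1569] F [ 0.8 -0.4  0.4] w 0.995
t xyz [-112.7    3.6   15.5] r xyz [ 0.65 -0.75 -0.13]
```

Request:
drive_tool --deltas '[{"tx": -40, "ty": 1, "tz": 5, "rx": 0.3, "ry": -0.4, "rz": 0, "gripper": 0}, {"tx": -80, "ty": 2, "tz": 10, "rx": 0.6, "ry": -0.7, "rz": -0.1, "gripper": 0}, {"tx": -108, "ty": 4, "tz": 15, "rx": 0.6, "ry": -0.7, "rz": -0.1, "gripper": 0}, {"tx": -113, "ty": 4, "tz": 15, "rx": 0.6, "ry": -0.7, "rz": -0.1, "gripper": 0}, {"tx": -113, "ty": 4, "tz": 15, "rx": 0.6, "ry": -0.7, "rz": -0.1, "gripper": 0}, {"tx": -113, "ty": 4, "tz": 15, "rx": 0.6, "ry": -0.7, "rz": -0.1, "gripper": 0}]'

```text
time: 19.05
ee_pos: [0.4726, -0.134, 0.1404]
ee_rot: [-0.0, 0.723, 0.69, 0.001]
force: [0.3, 0.4, 0.4]
gripper_width: 0.999
```

Run:
```python
from h import *
x,y=G['green']; plan((x,y,.022,GY))
s=robot.read_state()
c=cam('wrist'); cv2.imwrite('pics/w9.png',c['color'])
print(wonz(s,c,320,258,.07))
```

```text
t 19.05 p [ 0.4726 -0.134   0.1404] F [0.3 0.4 0.4] w 0.999
t xyz [ -1.4  -0.6 118.4] r xyz [ 0.04 -0.1   0.06]
[ 0.47151849 -0.1351663   0.07      ]
```

View pics/w9.png

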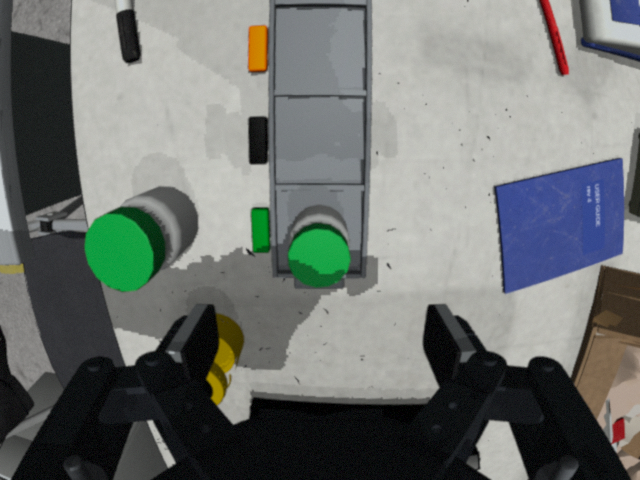

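The smaller green jar is at (320,255), centred. The big green (125,248) and yellow (222,365) jars lie clear. I'll descend.

Request:
drive_tool --deltas '[{"tx": -1, "ty": 0, "tz": 35, "rx": 0, "ry": 0, "rz": 0, "gripper": 0}, {"tx": -1, "ty": 0, "tz": 75, "rx": 0, "ry": 0, "rz": 0, "gripper": 0}, {"tx": -1, "ty": 0, "tz": 105, "rx": 0, "ry": 0, "rz": 0, "gripper": 0}, {"tx": -1, "ty": 0, "tz": 118, "rx": 0, "ry": 0, "rz": 0, "gripper": 0}, {"tx": -1, "ty": 0, "tz": 118, "rx": 0, "ry": 0, "rz": 0, "gripper": 0.1}, {"tx": -1, "ty": 0, "tz": 118, "rx": 0, "ry": 0, "rz": 0, "gripper": 0.3}, {"tx": -1, "ty": 0, "tz": 118, "rx": 0, "ry": 0, "rz": 0, "gripper": 0.5}, {"tx": -1, "ty": 0, "tz": 118, "rx": 0, "ry": 0, "rz": 0, "gripper": 0.7}]'

```text
time: 19.9
ee_pos: [0.4745, -0.1345, 0.0246]
ee_rot: [0.0, 0.723, 0.691, 0.002]
force: [-1.7, 0.2, 4.9]
gripper_width: 0.474
```

Request:
drive_tool --deltas '[{"tx": 0, "ty": 0, "tz": 0, "rx": 0, "ry": 0, "rz": 0, "gripper": 1}, {"tx": 0, "ty": 0, "tz": 0, "rx": 0, "ry": 0, "rz": 0, "gripper": 1}, {"tx": 0, "ty": 0, "tz": 0, "rx": 0, "ry": 0, "rz": 0, "gripper": 1}, {"tx": 0, "ty": 0, "tz": 0, "rx": 0, "ry": 0, "rz": 0, "gripper": 1}]'

```text
time: 20.3
ee_pos: [0.4745, -0.1345, 0.0247]
ee_rot: [0.001, 0.723, 0.691, 0.002]
force: [-0.6, 0.2, 1.2]
gripper_width: 0.472
```

Run:
```python
from h import *
x,y=B['green']; plan((x,y,.15,BY))
c=cam('wrist'); cv2.imwrite('pics/w10.png',c['color'])
```

```text
t 20.3 p [ 0.4745 -0.1345  0.0247] F [-0.6  0.2  1.2] w 0.472
t xyz [ 544.8  -44.5 -124. ] r xyz [ 0.25 -0.14 -8.42]
```

View pics/w10.png

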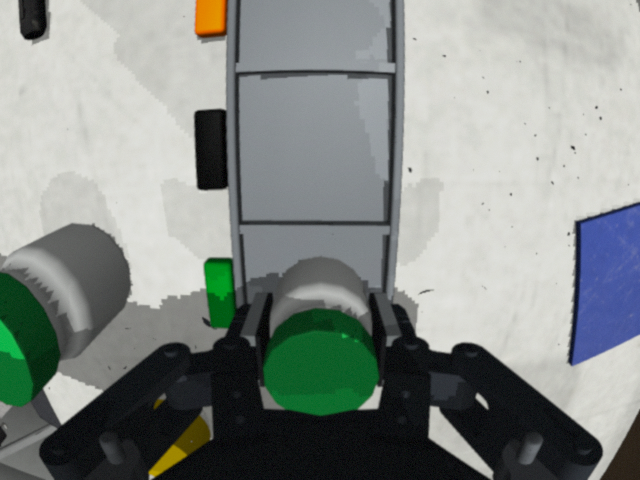

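Green is gripped. I'll lift to z 0.15 and carry over the placed jars.

Request:
drive_tool --deltas '[{"tx": 0, "ty": 0, "tz": -15, "rx": 0, "ry": 0, "rz": 0, "gripper": 1}, {"tx": 0, "ty": 0, "tz": -50, "rx": 0.1, "ry": 0, "rz": 0, "gripper": 1}, {"tx": 0, "ty": 0, "tz": -90, "rx": 0.2, "ry": -0.1, "rz": 0, "gripper": 1}, {"tx": 10, "ty": -1, "tz": -124, "rx": 0.2, "ry": -0.1, "rz": 0, "gripper": 1}, {"tx": 50, "ty": -4, "tz": -124, "rx": 0.2, "ry": -0.1, "rz": -1, "gripper": 1}, {"tx": 95, "ty": -8, "tz": -124, "rx": 0.2, "ry": -0.1, "rz": -2, "gripper": 1}, {"tx": 140, "ty": -12, "tz": -124, "rx": 0.2, "ry": -0.1, "rz": -3, "gripper": 1}, {"tx": 185, "ty": -15, "tz": -124, "rx": 0.2, "ry": -0.1, "rz": -4, "gripper": 1}]'

```text
time: 21.15
ee_pos: [0.4672, 0.0519, 0.1502]
ee_rot: [-0.0, 0.699, 0.715, 0.001]
force: [0.2, 0.0, 0.2]
gripper_width: 0.476
```

Run:
```python
from h import *
x,y=B['green']; plan((x,y,.15,BY))
```

```text
t 21.15 p [0.4672 0.0519 0.1502] F [0.2 0.  0.2] w 0.476
t xyz [359.7  -4.4   0.9] r xyz [ 0.11 -0.11 -4.46]
```

Request:
drive_tool --deltas '[{"tx": 45, "ty": -1, "tz": 0, "rx": 0.1, "ry": -0.1, "rz": -1, "gripper": 1}, {"tx": 90, "ty": -1, "tz": 0, "rx": 0.1, "ry": -0.1, "rz": -1.5, "gripper": 1}, {"tx": 135, "ty": -2, "tz": 0, "rx": 0.1, "ry": -0.1, "rz": -2, "gripper": 1}, {"tx": 180, "ty": -2, "tz": 0, "rx": 0.1, "ry": -0.1, "rz": -2.5, "gripper": 1}, {"tx": 225, "ty": -3, "tz": 0, "rx": 0.1, "ry": -0.1, "rz": -3, "gripper": 1}, {"tx": 270, "ty": -3, "tz": 0, "rx": 0.1, "ry": -0.1, "rz": -3.5, "gripper": 1}, {"tx": 310, "ty": -4, "tz": 0, "rx": 0.1, "ry": -0.1, "rz": -4, "gripper": 1}, {"tx": 335, "ty": -4, "tz": 0, "rx": 0.1, "ry": -0.1, "rz": -4.5, "gripper": 1}]'

```text
time: 21.95
ee_pos: [0.454, 0.3911, 0.1517]
ee_rot: [-0.0, 0.669, 0.744, 0.001]
force: [-0.5, -0.1, 0.4]
gripper_width: 0.476
```

Run:
```python
from h import *
x,y=B['green']; plan((x,y,.11,BY))
```

```text
t 21.95 p [0.454  0.3911 0.1517] F [-0.5 -0.1  0.4] w 0.476
t xyz [20.2  2.5 41.8] r xyz [ 0.05 -0.1   0.3 ]
```

Request:
drive_tool --deltas '[{"tx": 12, "ty": 1, "tz": 0, "rx": 0, "ry": -0.1, "rz": 0.3, "gripper": 1}, {"tx": 20, "ty": 2, "tz": 5, "rx": 0, "ry": -0.1, "rz": 0.3, "gripper": 1}, {"tx": 20, "ty": 2, "tz": 30, "rx": 0, "ry": -0.1, "rz": 0.3, "gripper": 1}, {"tx": 20, "ty": 2, "tz": 42, "rx": 0, "ry": -0.1, "rz": 0.3, "gripper": 1}, {"tx": 20, "ty": 2, "tz": 42, "rx": 0, "ry": -0.1, "rz": 0.3, "gripper": 1}]'

```text
time: 22.45
ee_pos: [0.4527, 0.4076, 0.1071]
ee_rot: [0.001, 0.671, 0.741, -0.003]
force: [-0.5, -0.5, -0.8]
gripper_width: 0.475
```

Run:
```python
from h import *
x,y=B['green']; plan((x,y,.026,BY))
c=cam('wrist'); cv2.imwrite('pics/w11.png',c['color'])
```

```text
t 22.45 p [0.4527 0.4076 0.1071] F [-0.5 -0.5 -0.8] w 0.475
t xyz [ 4.1  2.3 81.1] r xyz [-0.21  0.3  -0.15]
```

View pics/w11.png

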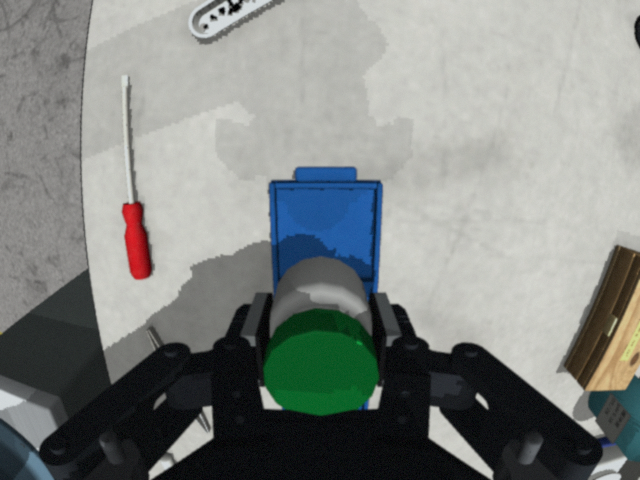

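The green jar is over the left-end pocket. I'll lower.

Request:
drive_tool --deltas '[{"tx": 4, "ty": 2, "tz": 30, "rx": -0.2, "ry": 0.3, "rz": -0.1, "gripper": 1}, {"tx": 4, "ty": 2, "tz": 60, "rx": -0.2, "ry": 0.3, "rz": -0.1, "gripper": 1}, {"tx": 4, "ty": 2, "tz": 76, "rx": -0.2, "ry": 0.3, "rz": -0.1, "gripper": 1}, {"tx": 4, "ty": 2, "tz": 81, "rx": -0.2, "ry": 0.3, "rz": -0.1, "gripper": 1}, {"tx": 4, "ty": 2, "tz": 82, "rx": -0.2, "ry": 0.3, "rz": -0.1, "gripper": 1}, {"tx": 4, "ty": 2, "tz": 83, "rx": -0.2, "ry": 0.3, "rz": -0.1, "gripper": 1}, {"tx": 4, "ty": 2, "tz": 83, "rx": -0.2, "ry": 0.3, "rz": -0.1, "gripper": 1}]'

```text
time: 23.2
ee_pos: [0.4562, 0.4134, 0.027]
ee_rot: [-0.0, 0.671, 0.742, 0.003]
force: [-0.3, 1.0, -0.6]
gripper_width: 0.476
```

Request:
drive_tool --deltas '[{"tx": 0, "ty": 0, "tz": 1, "rx": 0, "ry": 0, "rz": 0, "gripper": 1}, {"tx": 0, "ty": 0, "tz": 2, "rx": 0, "ry": 0, "rz": 0, "gripper": 1}, {"tx": 0, "ty": 0, "tz": 2.5, "rx": 0, "ry": 0, "rz": 0, "gripper": 1}, {"tx": 0, "ty": 0, "tz": 2.5, "rx": 0, "ry": 0, "rz": 0, "gripper": 1}]'

```text
time: 23.6
ee_pos: [0.4563, 0.4136, 0.0247]
ee_rot: [-0.0, 0.671, 0.742, 0.003]
force: [-0.2, -0.0, 0.9]
gripper_width: 0.474
```

Request:
drive_tool --deltas '[{"tx": 0, "ty": 0, "tz": 1, "rx": 0, "ry": 0, "rz": 0, "gripper": 1}, {"tx": 0, "ty": 0, "tz": 1.5, "rx": 0, "ry": 0, "rz": 0, "gripper": 1}, {"tx": 0, "ty": 0, "tz": 1.5, "rx": 0, "ry": 0, "rz": 0, "gripper": 1}]'

```text
time: 23.9
ee_pos: [0.4564, 0.4137, 0.0247]
ee_rot: [-0.001, 0.671, 0.742, 0.003]
force: [-3.0, -2.0, 8.2]
gripper_width: 0.478
```

Request:
drive_tool --deltas '[{"tx": 0, "ty": 0, "tz": 0, "rx": 0, "ry": 0, "rz": 0, "gripper": 0.45}, {"tx": 0, "ty": 0, "tz": -1, "rx": 0, "ry": 0, "rz": 0, "gripper": 0.3}, {"tx": 0, "ty": 0, "tz": -1, "rx": 0, "ry": 0, "rz": 0, "gripper": 0.15}, {"tx": 0, "ty": 0, "tz": -1, "rx": 0, "ry": 0, "rz": 0, "gripper": 0}, {"tx": 0, "ty": 0, "tz": -1, "rx": 0, "ry": 0, "rz": 0, "gripper": 0}, {"tx": 0, "ty": 0, "tz": -30, "rx": 0, "ry": 0, "rz": 0, "gripper": 0}, {"tx": 0, "ty": 0, "tz": -75, "rx": 0, "ry": 0, "rz": 0, "gripper": 0}, {"tx": 0, "ty": 0, "tz": -120, "rx": 0, "ry": 0, "rz": 0, "gripper": 0}]'

```text
time: 24.7
ee_pos: [0.4552, 0.4123, 0.1448]
ee_rot: [-0.0, 0.671, 0.742, 0.001]
force: [0.9, 1.0, -0.5]
gripper_width: 1.001
```

Request:
drive_tool --deltas '[{"tx": 40, "ty": 0, "tz": -20, "rx": 0, "ry": 0, "rz": 0, "gripper": 0}, {"tx": 80, "ty": 0, "tz": -40, "rx": 0, "ry": 0, "rz": 0, "gripper": 0}, {"tx": 120, "ty": 0, "tz": -60, "rx": 0, "ry": 0, "rz": 0, "gripper": 0}, {"tx": 160, "ty": 0, "tz": -60, "rx": 0, "ry": 0, "rz": 0, "gripper": 0}, {"tx": 200, "ty": 0, "tz": -60, "rx": 0, "ry": 0, "rz": 0, "gripper": 0}, {"tx": 200, "ty": 0, "tz": -60, "rx": 0, "ry": 0, "rz": 0, "gripper": 0}]'

```text
time: 25.3
ee_pos: [0.4294, 0.619, 0.2037]
ee_rot: [-0.003, 0.667, 0.745, 0.002]
force: [-1.4, 0.6, -0.7]
gripper_width: 1.001
```

Run:
```python
from h import *
c=cam('top'); im=c['color']; cv2.imwrite('pics/t3.png',cv2.resize(im[170:310,140:460],(0,0),fx=2.4,fy=2.4,interpolation=cv2.INTER_CUBIC))
c=cam('scene'); cv2.imwrite('pics/s3.png',cv2.resize(c['color'][100:340,150:470],(0,0),fx=2.4,fy=2.4,interpolation=cv2.INTER_CUBIC))
```

```text
(no output)
```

View pics/t3.png

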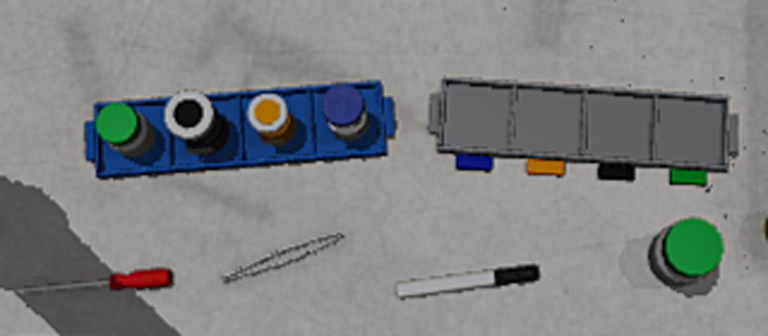

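View pics/s3.png

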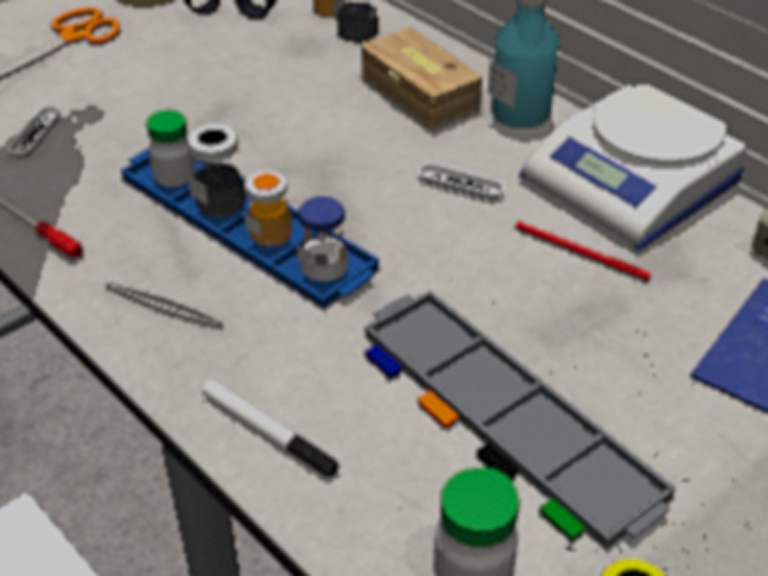

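All four jars stand upright in the order green, black, orange, cobalt. I'll put numbers on the positions using the cap centres: crop pixels (118,122), (189,114), (267,112) and (343,105).

Run:
```python
from h import *
s=robot.read_state(); c=cam('top')
for n,u,v,h,y0 in [('green',118,122,.070,105),('black',189,114,.082,35),('orange',267,112,.067,-35),('cobalt',343,105,.073,-105)]:
    P=onz(c,u/2.4+140,v/2.4+170,h)[:2]-B0; print(n,np.round(1000*np.array([P@[np.cos(BY),np.sin(BY)],P@[-np.sin(BY),np.cos(BY)]])-[0,y0],1))
print(s['time'],s['force'],np.abs(s['joint_velocities']).max())
```

```text
green [ 1.5 -2.6]
black [ 0.6 -1.5]
orange [ 0.2 -1.4]
cobalt [-0.5 -3.4]
25.4 [-0.49146926 -1.56898057 -0.4140719 ] 0.048568702464257076
```

All are within 4 mm of their pocket centres (15 mm allowed). I'll hand in.

Run:
```python
from plant import robot
print(robot.close_job())
```

```text
the job is handed in; nothing more can be done
None
```

I moved the four jars to the blue rack in reverse order and handed the job in at about 25 s. From left to right they now stand green (the smaller one), black, orange, cobalt. The grey rack and its tags run cobalt, orange, black, green.

- **Position:** in the last top view, each cap centre lay within 1.5 mm across and 3.4 mm along the row of its pocket centre, against the 15 mm allowed.
- **Upright and seated:** both final pictures show the jars upright, and each one touched the pocket floor before release at the same tool height at which it was gripped.
- **Robot clear:** the gripper was open and about 0.2 m along from the nearest jar, and I left the big green and yellow look-alikes alone.
- **Disagreement:** wrist and top camera positions differed by up to about 3 mm, which is well inside tolerance. No check failed.

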